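# Stack a housing in the bonding jig and hold it pressed flush

### The arm

A 6-joint arm with a two-finger parallel gripper is mounted at the origin on the work surface. World frame = base frame: x ahead of the robot, y to its left, z up, the work surface at z = 0. Lengths are in m, angles in rad, forces in N, time in s.
With the tool pointing down it reaches from about 0.225 to 0.875 m from the base axis. Payload 3.4 kg.
Tool frame: the origin (TCP) lies at the very end of the fingers, on their centre line; the grasp point (between the pads) lies 19 mm behind it; z points along the fingers, y is the direction in which the jaws open and shut (so a half turn about z gives the same grasp; the last joint's range is limited). The gripper opens to 85 mm and grips with 20 to 120 N. Pads are 22 mm wide; open, the fingers measure 114 mm over their backs; the gripper's body (76 mm by 85 mm) begins 54 mm behind the grasp point. The pads swing forward as they close: fully open they stand 13 mm farther back than shut.
Start: joints at [1.016, 0.276, 1.505, -0, 1.361, -0.121], TCP at [0.242, 0.522, 0.231] pointing down, gripper open.
Joint ranges: [-2.89, 2.89], [-0.75, 2.08], [0.22, 2.7], [-1.18, 4.32], [0.11, 2.71], [-2.7, 2.7]. Speed limits (rad/s): [2.57, 2.57, 3.14, 3.14, 3.14, 3.14].

### API

Orientations are given as a unit quaternion [w, x, y, z].
In Python, from rig import manip gives the robot as it stands. The module is installed in compiled form; this text tells all that it offers.
- The arm moves only by the tool carry_out, never from a script. Its argument "moves" is one flat list of numbers, 5 for each row, row after row: the opening in per cent of the stroke, from 0 (shut) to 100 (fully open), then the shift along the world's x, y, z in cm, then the turn about the world's z in rad. A call has exactly 10 rows; each row shifts and turns the commanded pose from where the row before left it; what a row does not reach is not made up. A row lasts 1/10 s, in which the tool goes at most 50 mm and 8.59 degrees, less where a joint would pass 70% of its speed; a pose out of reach is approached as far as the arm can. A call is refused whole if a number of a shift passes 5 or a number of a turn 0.15, either way. A call with a gripper value outside its range is refused whole. The fingers move at their own pace and stop on an object; "squeeze" is the grip in N (left out, the last holds). Time passes only in rows, so rows that do not move let the fingers close, or fill a call up. It gives the time, the measured TCP pose, the force and the opening at its end, in the units of the state.
- manip.get_state(): the state, without advancing time (a new reading comes with each control period).
- manip.get_image(name): name is "side" or "top"; returns the picture (480x640x3 uint8, red, green, blue); there is no depth.
- manip.camera_info(name): a dict with "fov_y" (degrees; the focal length in pixels is half the picture's height over the tangent of half this angle, whatever the lens; pixels are square), "cx", "cy" (the principal point, pixels), "dist" ([k1, k2, p1, p2, k3] as OpenCV has them; the pictures are not rectified), "rvec" (rotation vector, rad) and "tvec" (3), from world to camera coordinates, as OpenCV has them. Camera axes: x right, y down, z forward; pixel columns grow to the right and rows downward; lengths in m; the calibration is good to about 2 mm. A picture is of the moment at which its call begins. camera_info takes no time and is no camera call.
- manip.sign_off(): hands the job in, once; it reports no verdict.
The state is a dict: "clock": time; "qpos": joint angles; "qd": joint speeds; "effort": joint torques, N m; "position": TCP position; "ee_rot": TCP orientation; "contact_force": force on the tool from outside, world axes, zero at the start; "moment": the same for the moment, N m; "width": finger opening in m.
Only numpy, scipy, OpenCV 4.12 (cv2) and the standard library are available. Lean on these libraries where they do the work, as an engineer would, in place of code of your own. Each camera call takes 0.05 s, during which the arm holds its last target. There are 200 camera calls.

### The job

Lay the flat back plate squarely on the spring-loaded nest of the bonding jig, between its two end cheeks, then lay the cover squarely on it with its round boss up, and let go of it. Then press down on the boss until its top is flush with the tops of the cheeks, about 10 mm down, and finish while still holding it pressed there, leaving the other things on the bench alone.

Things in the scene. Friction and masses are not known exactly. Their poses are not given: they have to be found in the camera images.
- jig: bonding jig fixed to the table: dark steel foot 150 x 90 x 12 mm with an upright aluminium cheek at each end of its long x axis, each 12 mm thick (x), 46 mm wide (y), tops 72 mm above the table, inner faces 49 mm either side of the centre; the long sides (+y, -y) are open. Origin: centre of the foot's underside, on the table; z up, x along the line through both cheeks
- nest_top (a point): centre of the top of the nest, a sprung grey plastic platform 84 (x) x 40 (y) x 10 mm between the cheeks, axes as the jig's; at rest 50 mm above the table, straight above the jig's origin. Parts lie on it long side along the jig's x; it carries both without sinking; the back plate's top is then 10 mm below, and the stacked cover's boss 10 mm above, the cheek tops
- nest (a joint): travel of the nest straight down from rest, m: 0 at rest, 0.010 when the two stacked parts are flush with the cheeks, stop at 0.015. It springs back when let go; at 0.010 it takes about 9 to 11 N on the pile to hold it, rising by 0.6 N per mm; it starts to move at about 3 to 5 N
- backplate: back plate: flat grey aluminium plate 90 (x) x 46 (y) x 12 mm (z), top plain but for four small dark screw holes at the corners, lying on the table left or right of the jig; origin centre of underside, z up
- cover: cover: grey aluminium plate 90 (x) x 46 (y) x 10 mm with a round boss, 34 mm diameter and 10 mm high, on the middle of its top (20 mm over all); lying boss up on the table on the other side of the jig; origin centre of underside, z up
- cover_top (a point): centre of the top face of the cover's boss, 20 mm above the cover's underside: the place to press
- cap_a: small stepped black plastic cap, 26 mm diameter, 24 mm high, standing on the table nearer the robot on the left; bystander; origin centre of underside
- cap_b: another such cap, beyond and left of the jig; bystander
- cap_c: another such cap, nearer the robot on the right; bystander
- disc: plain round aluminium disc, 48 mm diameter, 9 mm thick, lying beyond and right of the jig; bystander, not part of the job; origin centre of underside
- reel: solder-wire reel standing on its flange, 60 mm diameter, 44 mm high, far left; bystander; origin centre of underside
- pendant: hand-held keypad terminal lying flat, 85 x 170 x 26 mm, far right; bystander; origin centre of underside
Not all that is in view belongs to the job. What is shaped like the jig but orange is not meant.

How it is judged:
By the outcome, as a careful person would: the job done as asked, in the order asked, and still so for the second after the job is handed in, while the arm keeps its last pose, push and grip.
It also fails if it takes over 67 s, if anything falls off the work surface, if the arm or the gripper's body presses on something with over 40 N, if the wrist force passes 120 N, or if a joint passes its speed limit or range.

## Working session

There is one attempt and no reset: what is moved stays moved. The work goes in short steps, Python scripts to look and compute and a tool call to move; the robot and the scene stay as the last step left them, time stands still between calls to the robot, and variables do not carry over. Pictures are saved under pics/ and viewed, about 8 in all and at most 12, crops included, and the job is handed in when it is done.

Besides the shell and the picture viewer there is one more tool, called as name(argument=value, ...) on one line, values as JSON. carry_out: Moves the arm, as the interface text tells. Its arguments: {"type":"object","properties":{"moves":{"type":"array","items":{"type":"number"}},"squeeze":{"type":"number"}},"required":["moves"]}

```bash
mkdir -p pics
cat > h.py <<'E'
import numpy as np, cv2
from rig import manip
def K(n):
    c=manip.camera_info(n); f=240/np.tan(np.radians(c['fov_y'])/2)
    return np.array([[f,0,c['cx']],[0,f,c['cy']],[0,0,1]]),np.array(c['dist'],float),np.array(c['rvec'],float),np.array(c['tvec'],float)
def plane(n,px,z):
    k,d,r,t=K(n); p=cv2.undistortPoints(np.array(px,float).reshape(-1,1,2),k,d)[:,0]
    R=cv2.Rodrigues(r)[0]; o=-R.T@t; v=np.c_[p,np.ones(len(p))]@R
    return o+v*((z-o[2])/v[:,2])[:,None]
def proj(n,P):
    k,d,r,t=K(n); return cv2.projectPoints(np.array(P,float).reshape(-1,1,3),r,t,k,d)[0][:,0]
def snap(n,f):
    im=cv2.cvtColor(manip.get_image(n),cv2.COLOR_RGB2BGR); cv2.imwrite(f'pics/{f}.png',im); return im
E
python3 - <<'E'
from h import *
for n in('top','side'):
    snap(n,n+'0'); k,d,r,t=K(n); R=cv2.Rodrigues(r)[0]; print(n,k[0,0],d,-R.T@t,R[2])
s=manip.get_state(); print({k:np.round(v,3) for k,v in s.items()})
E
```

```text
top 542.2620556248311 [-0.04980593  0.          0.          0.          0.        ] [ 0.46486351 -0.01092904  1.0768373 ] [ 0.04666221  0.01889969 -0.99873192]
side 515.4992632284764 [0.01545716 0.         0.         0.         0.        ] [0.34433199 0.62343368 0.79682037] [ 0.17049988 -0.62363574 -0.76289466]
{'clock': np.float64(0.1), 'qpos': array([ 1.016,  0.277,  1.506, -0.   ,  1.361, -0.121]), 'qd': array([ 0.002, -0.002, -0.003,  0.001,  0.   ,  0.   ]), 'effort': array([ 3.0000e-03, -4.1770e+01, -2.4641e+01, -0.0000e+00,  6.0000e-03,
        0.0000e+00]), 'position': array([0.241, 0.521, 0.231]), 'ee_rot': array([-0.   ,  0.215,  0.977, -0.001]), 'contact_force': array([-0.307, -0.834,  0.252]), 'moment': array([ 0.009,  0.007, -0.006]), 'width': np.float64(0.086)}
```

View pics/top0.png

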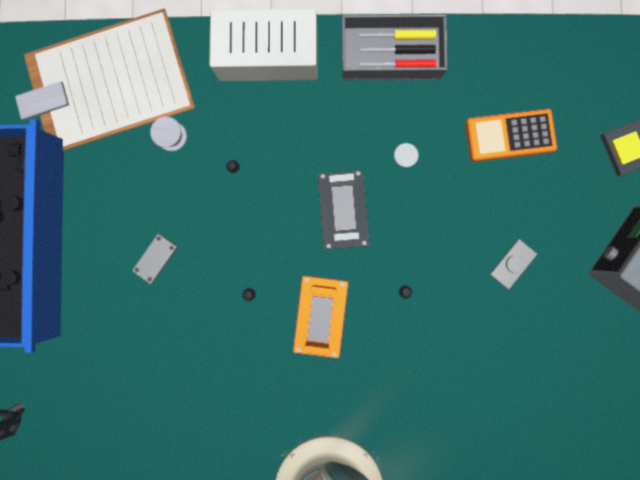

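View pics/side0.png

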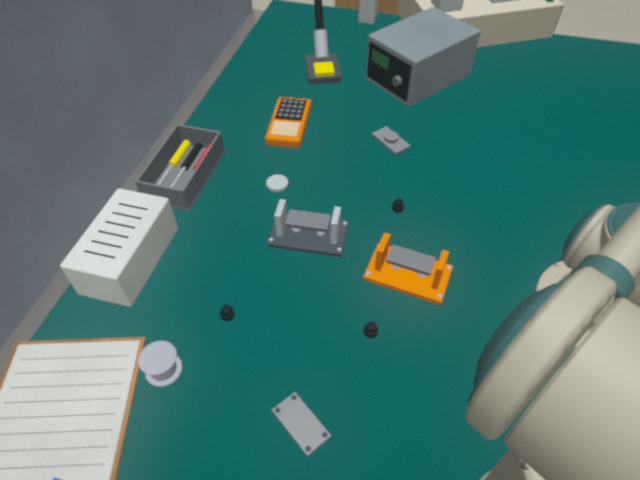

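Top view: the back plate with four holes is at (155,259). The cover with its boss is at (514,264). The dark jig is at (344,210), and the orange decoy jig at (321,317). Grey things that could be confused: disc (406,155), reel (170,134), nest surfaces (344,208) and (320,318). I choose the plate at (155,259), the cover at (514,264) and the jig at (344,210).

```bash
cat >> h.py <<'E'
def blob(im,roi,lo,hi,n,z):
    """min-area rect of largest blob within HSV range in roi (x0,y0,x1,y1), at height z -> centre, long-axis angle, sides"""
    x0,y0,x1,y1=roi; s=4
    c=cv2.resize(im[y0:y1,x0:x1],None,fx=s,fy=s,interpolation=cv2.INTER_CUBIC)
    m=cv2.inRange(cv2.cvtColor(c,cv2.COLOR_BGR2HSV),np.array(lo),np.array(hi))
    m=cv2.morphologyEx(m,cv2.MORPH_OPEN,np.ones((5,5)))
    cs=cv2.findContours(m,cv2.RETR_EXTERNAL,cv2.CHAIN_APPROX_NONE)[0]
    q=max(cs,key=cv2.contourArea)[:,0].astype(float); q=(q+.5)/s-.5+[x0,y0]
    w=plane(n,q,z)[:,:2]
    (cx,cy),(a,b),ang=cv2.minAreaRect((w*1000).astype(np.float32))
    if b>a: ang+=90
    return np.round([cx,cy,(ang+90)%180-90,max(a,b),min(a,b)],1)
E
python3 - <<'E'
from h import *
im=cv2.imread('pics/top0.png'); sd=cv2.imread('pics/side0.png')
hs=cv2.cvtColor(im,cv2.COLOR_BGR2HSV)
for p in [(155,250),(500,265),(344,210),(344,178),(326,215),(200,300),(514,262)]: print(p,hs[p[1],p[0]])
G=((0,0,110),(179,70,255))
print('plate',blob(im,(120,220,190,295),*G,'top',.012)); print('cover',blob(im,(480,225,550,300),*G,'top',.010))
print('foot',blob(im,(310,160,380,260),(0,0,0),(179,110,255),'top',.012))
print('nest',blob(im,(333,185,356,231),(0,0,125),(179,70,255),'top',.05))
print('chk+',blob(im,(325,170,360,184),(0,0,170),(179,70,255),'top',.072))
print('chk-',blob(im,(325,230,365,245),(0,0,170),(179,70,255),'top',.072))
print('side plate',blob(sd,(260,380,345,465),*G,'side',.012),'cover',blob(sd,(365,120,420,160),*G,'side',.01))
a=[cv2.resize(im[y-40:y+40,x-45:x+45],None,fx=4,fy=4,interpolation=2)[:, :360] for x,y in((155,259),(514,264))]
b=cv2.resize(im[165:255,300:390],None,fx=3.5,fy=3.5,interpolation=2)
cv2.imwrite('pics/crop.png',np.hstack([a[0],a[1]]))
cv2.imwrite('pics/crop.png',np.vstack([np.hstack(a),np.hstack([cv2.resize(im[165:255,300:390],(280,280)),cv2.resize(sd[190:260,260:360],(440,280))])]))
E
```

```text
(155, 250) [113   6 175]
(500, 265) [108   7 190]
(344, 210) [105  14 187]
(344, 178) [ 93  10 219]
(326, 215) [107  24  96]
(200, 300) [ 88 177 105]
(514, 262) [105   5 189]
plate [455.  345.4 -35.1  92.5  48.5]
cover [ 441.  -364.   -39.8   93.    48.6]
foot [550.3 -30.    4.5 151.6  91.7]
nest [550.7 -29.7   4.3  86.3  42.4]
chk+ [605.  -25.9 -85.3  45.4  12.6]
chk- [495.5 -34.3 -85.6  45.3  12.5]
side plate [454.6 344.1 -35.2  91.5  47.9] cover [ 441.4 -369.   -39.7   92.9   51.4]
```

View pics/crop.png

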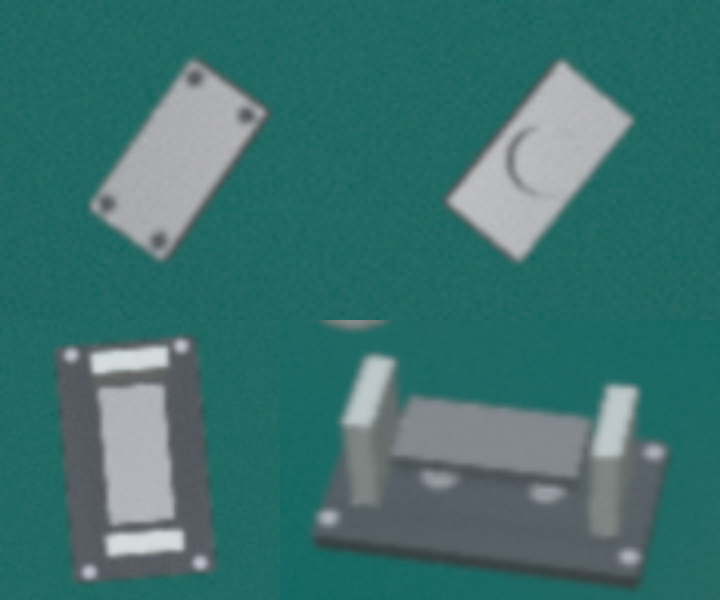

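The crop confirms the choice: the plate has four holes and no boss, the cover has a boss, and the jig is the dark one with light cheeks. I move above the plate.

carry_out(moves=[100,2.7,-2.2,-1.4,-0.0225,100,2.7,-2.2,-1.4,-0.0225,100,2.7,-2.2,-1.4,-0.0225,100,2.7,-2.2,-1.4,-0.0225,100,2.7,-2.2,-1.4,-0.0225,100,2.7,-2.2,-1.4,-0.0225,100,2.7,-2.2,-1.4,-0.0225,100,2.5,-2.2,-1.4,-0.0225,100,0,0,0,0,100,0,0,0,0], squeeze=40)

```text
clock: 1.1
position: [0.4556, 0.3451, 0.1185]
ee_rot: [-0.001, 0.303, 0.953, -0.001]
contact_force: [-0.5, 0.1, -0.5]
width: 0.0856
```

```bash
cat >> h.py <<'E'
def yaw(s):
    w,x,y,z=s['ee_rot']; return np.degrees(np.arctan2(1-2*(x*x+z*z),2*(x*y-w*z)))
def st():
    s=manip.get_state(); print('t',s['clock'],'pos mm',np.round(np.array(s['position'])*1000,1),'yaw',round(yaw(s),2),'F',np.round(s['contact_force'],1),'w',round(s['width']*1000,1)); return s
E
python3 -c "
from h import *
st()"
```

```text
t 1.1 pos mm [455.6 345.1 118.5] yaw 54.73 F [-0.5  0.1 -0.5] w 85.6
```

carry_out(moves=[70,0,0,-2,0,70,0,0,-2,0,70,0,0,-2,0,70,0,0,-2,0,70,0,0,-1.5,0,70,0,0,-1,0,70,0,0,-0.5,0,70,0,0,-0.5,0,70,0,0,0,0,70,0,0,0,0])

```text
clock: 2.1
position: [0.456, 0.3461, 0.0048]
ee_rot: [0.0, 0.302, 0.953, 0.0]
contact_force: [-1.2, -0.3, -0.4]
width: 0.0598
```

```bash
python3 -c "
from h import *
st(); a=snap('side','s1')[330:480,230:400]; b=snap('top','t1')[200:320,90:226]
cv2.imwrite('pics/c1.png',np.hstack([cv2.resize(a,(400,353)),cv2.resize(b,(400,353))]))"
```

```text
t 2.1 pos mm [456.  346.1   4.8] yaw 54.83 F [-1.2 -0.3 -0.4] w 59.8
```

View pics/c1.png

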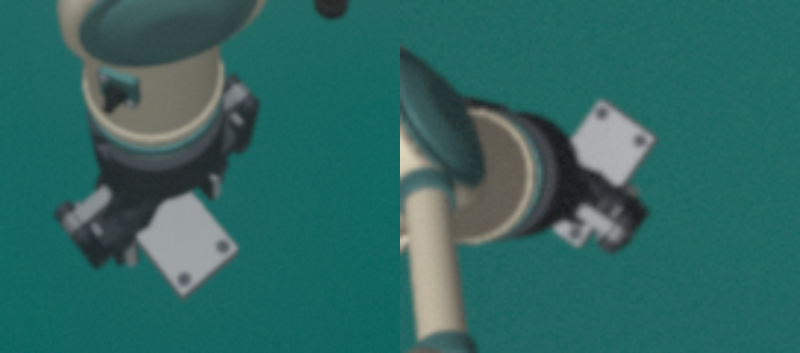

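The crops show the fingers straddling the middle of the plate. I go 4 mm lower, since the tips stand back when open, then close and lift a little.

carry_out(moves=[70,0,0,-0.2,0,70,0,0,-0.2,0,0,0,0,0,0,0,0,0,0,0,0,0,0,0,0,0,0,0,0,0,0,0,0,0,0,0,0,0,0,0,0,0,0,0,0,0,0,0,0,0], squeeze=50)

```text
clock: 3.2
position: [0.4559, 0.3458, 0.0005]
ee_rot: [0.0, 0.302, 0.953, 0.0]
contact_force: [-0.1, -1.1, 2.8]
width: 0.0445
```

carry_out(moves=[0,0,0,1,0,0,0,0,1,0,0,0,0,2,0,0,0,0,2,0,0,0,0,2,0,0,0,0,2,0,0,0,0,2,0,0,0,0,1,0,0,0,0,0,0,0,0,0,0,0])

```text
clock: 4.2
position: [0.4553, 0.3455, 0.13]
ee_rot: [-0.0, 0.302, 0.953, -0.0]
contact_force: [-1.0, 0.4, -0.8]
width: 0.0445
```

```bash
python3 -c "
from h import *
st(); a=snap('side','s2')[250:480,200:460]
cv2.imwrite('pics/c2.png',cv2.resize(a,(680,600)))"
```

```text
t 4.2 pos mm [455.3 345.5 130. ] yaw 54.83 F [-1.   0.4 -0.8] w 44.5
```

View pics/c2.png

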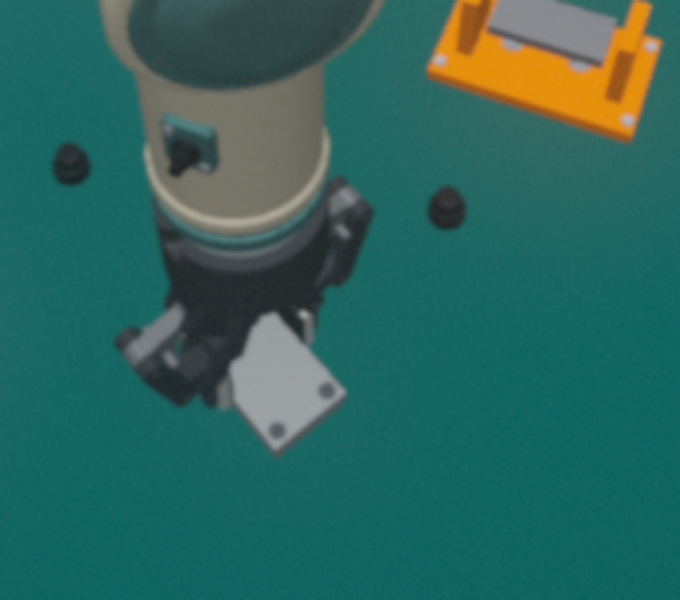

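The plate is held level and straight. I swing it over the jig at height.

carry_out(moves=[0,0.95,-3.75,0,0.069,0,0.95,-3.75,0,0.069,0,0.95,-3.75,0,0.069,0,0.95,-3.75,0,0.069,0,0.95,-3.75,0,0.069,0,0.95,-3.75,0,0.069,0,0.95,-3.75,0,0.069,0,0.95,-3.75,0,0.069,0,0.95,-3.75,0,0.069,0,0.95,-3.75,0,0.069])

```text
clock: 5.25
position: [0.5501, -0.0306, 0.129]
ee_rot: [-0.001, -0.039, 0.999, 0.0]
contact_force: [-0.2, 0.1, -2.1]
width: 0.0444
```

carry_out(moves=[0,0,0,0,0,0,0,0,0,0,0,0,0,-1,0,0,0,0,-1,0,0,0,0,-1,0,0,0,0,-0.5,0,0,0,0,0,0,0,0,0,0,0,0,0,0,0,0,0,0,0,0,0])

```text
clock: 6.25
position: [0.5511, -0.0293, 0.0958]
ee_rot: [0.001, -0.038, 0.999, -0.0]
contact_force: [-0.0, -1.2, -2.0]
width: 0.0447
```

```bash
python3 -c "
from h import *
s=st(); im=snap('side','s3'); t=snap('top','t3')
# predicted plate corners at current pose
a=np.radians(yaw(s)-90); p=np.array(s['position'])
R=np.array([[np.cos(a),-np.sin(a)],[np.sin(a),np.cos(a)]])
C=[np.r_[p[:2]+R@[x*.045,y*.023],p[2]+.0115] for x,y in((1,1),(1,-1),(-1,-1),(-1,1))]
for i,n in((im,'side'),(t,'top')):
    for u in proj(n,C): cv2.circle(i,tuple(np.round(u*8).astype(int)),8,(0,0,255),-1,shift=3)
a=im[140:290,230:400]; b=t[150:270,280:416]
cv2.imwrite('pics/c3.png',np.hstack([cv2.resize(a,(400,353)),cv2.resize(b,(400,353))]))"
```

```text
t 6.25 pos mm [551.1 -29.3  95.8] yaw 94.37 F [-0.  -1.2 -2. ] w 44.7
```

View pics/c3.png

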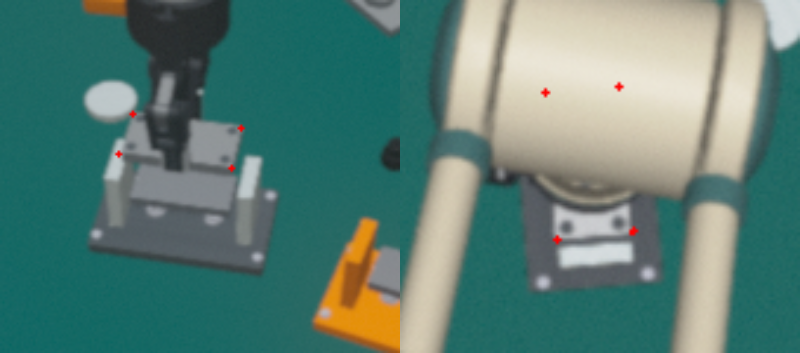

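The plate is level and in line between the cheeks. The red predicted corners agree to about 1–2 px. I lower it.

carry_out(moves=[0,-0.05,-0.1,0,0,0,0,0,-1,0,0,0,0,-1,0,0,0,0,-1,0,0,0,0,-0.6,0,0,0,0,-0.4,0,0,0,0,-0.2,0,0,0,0,-0.1,0,0,0,0,0,0,0,0,0,0,0])

```text
clock: 7.35
position: [0.5505, -0.0303, 0.0526]
ee_rot: [0.0, -0.038, 0.999, -0.0]
contact_force: [0.2, 0.4, -1.6]
width: 0.0448
```

```bash
python3 -c "
from h import *
s=st(); im=snap('side','s4'); t=snap('top','t4')
a=im[160:280,240:376]; b=t[150:270,280:416]
cv2.imwrite('pics/c4.png',np.hstack([cv2.resize(a,(400,353)),cv2.resize(b,(400,353))]))"
```

```text
t 7.35 pos mm [550.5 -30.3  52.6] yaw 94.37 F [ 0.2  0.4 -1.6] w 44.8
```

View pics/c4.png

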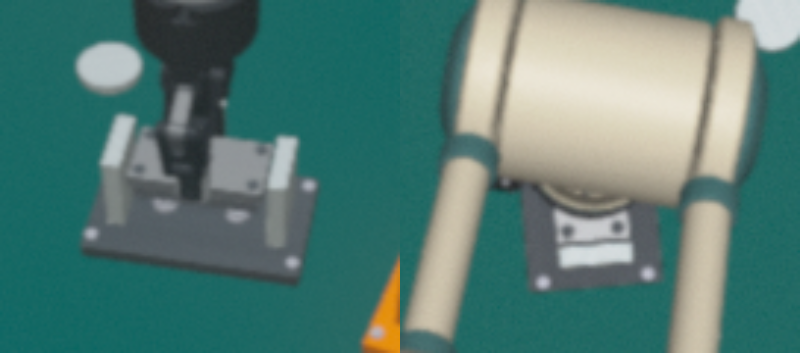

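It sits between the cheeks. I seat it the last 2 mm, open and rise.

carry_out(moves=[0,0,0,-0.1,0,0,0,0,-0.1,0,0,0,0,0,0,0,0,0,0,0,58,0,0,0,0,62,0,0,0,0,75,0,0,0,0,75,0,0,0,0,75,0,0,0,0,75,0,0,0,0])

```text
clock: 8.45
position: [0.5502, -0.0302, 0.0503]
ee_rot: [-0.0, -0.038, 0.999, 0.0]
contact_force: [-0.1, 0.3, -0.2]
width: 0.0645
```

carry_out(moves=[75,0,0,1,0,75,0,0,2,0,75,0,0,3,0,75,0,0,3,0,75,-1,-4,0,0,75,-1,-4,0,0,75,-1,-4,0,0,75,-1,-4,0,0,75,-1,-4,0,0,75,-1,-4,0,0])

```text
clock: 9.45
position: [0.4898, -0.2718, 0.1413]
ee_rot: [0.001, -0.038, 0.999, -0.0]
contact_force: [0.7, 1.1, 0.1]
width: 0.0643
```

```bash
python3 -c "
from h import *
s=st(); im=snap('side','s5'); t=snap('top','t5')
a=im[160:280,240:376]; b=t[150:270,280:416]
cv2.imwrite('pics/c5.png',np.hstack([cv2.resize(a,(400,353)),cv2.resize(b,(400,353))]))
print(blob(t,(318,183,366,234),(0,0,125),(179,70,205),'top',.062))
print(blob(im,(280,195,340,240),(0,0,125),(179,70,205),'side',.062))"
```

```text
t 9.45 pos mm [ 489.8 -271.8  141.3] yaw 94.37 F [0.7 1.1 0.1] w 64.3
[547.1 -29.8   4.9  97.6  49.3]
[540.9 -20.5   7.2 107.9  88.5]
```

View pics/c5.png

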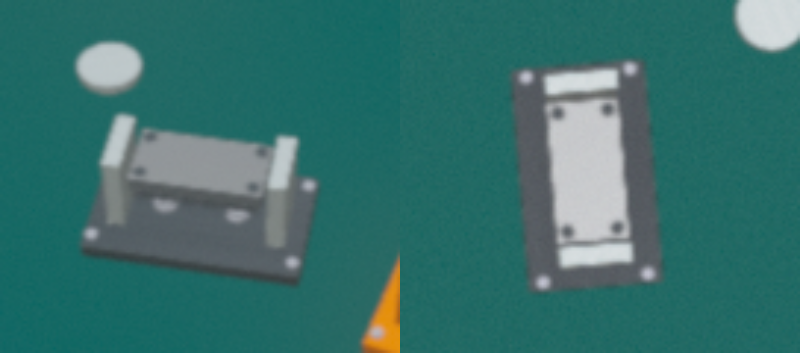

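The plate lies squarely on the nest between the cheeks in both views. Now to the cover.

carry_out(moves=[75,-0.8,-1.6,0,-0.1285,75,-0.8,-1.6,0,-0.1285,75,-0.8,-1.6,0,-0.1285,75,-0.8,-1.6,0,-0.1285,75,-0.8,-1.6,0,-0.1285,75,-0.95,-1.45,0,-0.1285,75,0,0,-2,0,75,0,0,-2,0,75,0,0,-2,0,75,0,0,0,0])

```text
clock: 10.55
position: [0.4395, -0.3626, 0.0784]
ee_rot: [-0.002, 0.34, 0.94, 0.001]
contact_force: [-0.9, 0.6, -0.8]
width: 0.0642
```

```bash
python3 -c "
from h import *
s=st(); im=snap('side','s6'); t=snap('top','t6')
a=im[80:180,330:443]; b=t[200:320,450:586]
cv2.imwrite('pics/c6.png',np.hstack([cv2.resize(a,(400,353)),cv2.resize(b,(400,353))]))
t=cv2.imread('pics/t5.png'); c=cv2.resize(t[178:240,320:365],None,fx=8,fy=8,interpolation=2); g=cv2.cvtColor(c,cv2.COLOR_BGR2GRAY)
q,_,stt,ce=cv2.connectedComponentsWithStats((g<140).astype(np.uint8))
for i in range(1,q):
  if 100<stt[i,4]<3000: print(stt[i,4],np.round(plane('top',[(ce[i]+.5)/8-.5+[320,178]],.062)*1000,1))
"
```

```text
t 10.55 pos mm [ 439.5 -362.6   78.4] yaw 50.21 F [-0.9  0.6 -0.8] w 64.2
751 [[588.5 -42.8  62. ]]
789 [[586.1 -10.7  62. ]]
686 [[512.7 -48.4  62. ]]
734 [[510.2 -16.5  62. ]]
544 [[502.9 -24.5  62. ]]
```

View pics/c6.png

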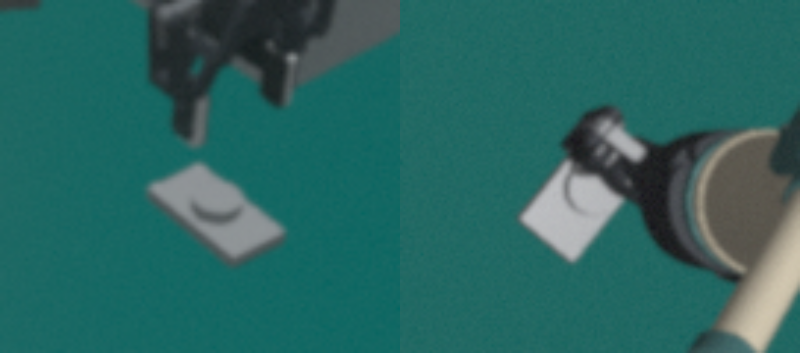

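Hole centres put the plate at (549.4, −29.6) mm and 4.3°, against the jig at (550.4, −30) and 4.4°, so it is square. The cover is between the fingers, so I descend and grip.

carry_out(moves=[70,0,0,-2,0,70,0,0,-2,0,70,0,0,-2,0,70,0,0,-1,0,70,0,0,-0.5,0,70,0,0,-0.3,0,70,0,0,0,0,70,0,0,0,0,70,0,0,0,0,70,0,0,0,0])

```text
clock: 11.65
position: [0.4409, -0.3649, 0.0028]
ee_rot: [0.0, 0.34, 0.94, -0.0]
contact_force: [-0.7, -0.6, -0.4]
width: 0.0598
```

carry_out(moves=[0,0,0,0,0,0,0,0,0,0,0,0,0,0,0,0,0,0,0,0,0,0,0,0,0,0,0,0,0,0,0,0,0,0,0,0,0,0,0,0,0,0,0,0,0,0,0,0,0,0])

```text
clock: 12.65
position: [0.4409, -0.3649, 0.003]
ee_rot: [0.0, 0.34, 0.94, -0.0]
contact_force: [-0.1, 0.7, 5.5]
width: 0.0441
```

carry_out(moves=[0,0,0,1,0,0,0,0,1,0,0,0,0,2,0,0,0,0,2,0,0,0,0,2,0,0,0,0,2,0,0,0,0,2,0,0,0,0,1,0,0,0,0,0,0,0,0,0,0,0])

```text
clock: 13.65
position: [0.4404, -0.3644, 0.1319]
ee_rot: [-0.0, 0.34, 0.94, 0.0]
contact_force: [-0.8, -0.1, -1.5]
width: 0.0441
```

```bash
python3 -c "
from h import *
s=st(); im=snap('side','s7'); t=snap('top','t7')
a=im[50:170,330:466]; b=t[200:320,450:586]
cv2.imwrite('pics/c7.png',np.hstack([cv2.resize(a,(400,353)),cv2.resize(b,(400,353))]))"
```

```text
t 13.65 pos mm [ 440.4 -364.4  131.9] yaw 50.19 F [-0.8 -0.1 -1.5] w 44.1
```

View pics/c7.png

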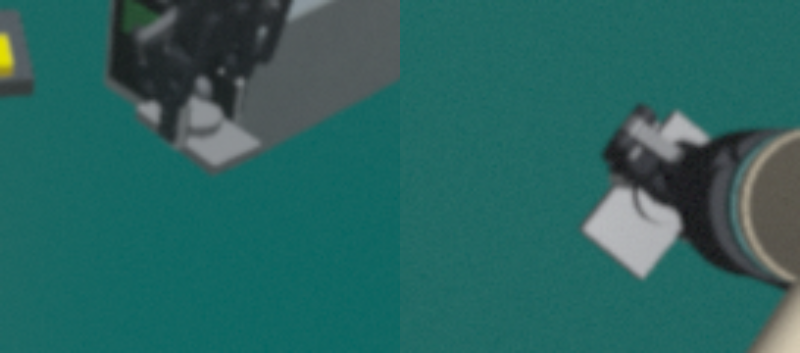

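The cover is held level, with its underside about 3 mm below the TCP. I carry it to the jig.

carry_out(moves=[0,1.09,3.35,0,0.077,0,1.09,3.35,0,0.077,0,1.09,3.35,0,0.077,0,1.09,3.35,0,0.077,0,1.09,3.35,0,0.077,0,1.09,3.35,0,0.077,0,1.09,3.35,0,0.077,0,1.09,3.35,0,0.077,0,1.09,3.35,0,0.077,0,1.09,3.35,0,0.078])

```text
clock: 14.75
position: [0.5493, -0.0282, 0.1312]
ee_rot: [-0.001, -0.04, 0.999, 0.0]
contact_force: [0.5, -1.0, 0.4]
width: 0.0439
```

carry_out(moves=[0,0,0,0,0,0,0,0,0,0,0,0,0,-1,0,0,0,0,-1,0,0,0,0,-1,0,0,0,0,-1,0,0,0,0,-0.5,0,0,0,0,0,0,0,0,0,0,0,0,0,0,0,0])

```text
clock: 15.75
position: [0.5502, -0.0298, 0.0878]
ee_rot: [0.001, -0.038, 0.999, -0.0]
contact_force: [-0.4, 0.0, -1.1]
width: 0.044
```

```bash
python3 -c "
from h import *
s=st(); im=snap('side','s8'); t=snap('top','t8')
a=np.radians(yaw(s)-90); p=np.array(s['position'])
R=np.array([[np.cos(a),-np.sin(a)],[np.sin(a),np.cos(a)]])
C=[np.r_[p[:2]+R@[x*.045,y*.023],p[2]+.007] for x,y in((1,1),(1,-1),(-1,-1),(-1,1))]
A=[cv2.resize(im[150:270,240:376],(400,353),interpolation=2),cv2.resize(t[190:250,316:384],(400,353),interpolation=2)]
f=[(240,150,400/136),(316,190,400/68)]
for i,n in enumerate(('side','top')):
    for u in proj(n,C):
        cv2.circle(A[i],tuple(np.round((u-f[i][:2]+.5)*f[i][2]).astype(int)),2,(0,0,255),-1)
cv2.imwrite('pics/c8.png',np.hstack(A))"
```

```text
t 15.75 pos mm [550.2 -29.8  87.8] yaw 94.37 F [-0.4  0.  -1.1] w 44.0
```

View pics/c8.png

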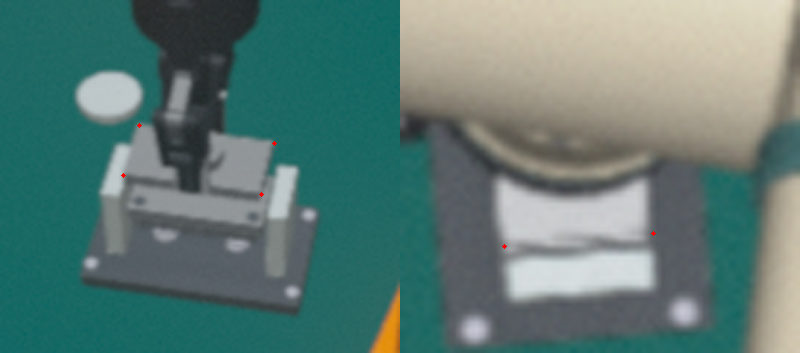

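The cover's corners match the prediction within about 1 mm and it is clear of the cheeks. I lower it, release and rise.

carry_out(moves=[0,0,0,-0.7,0,0,0,0,-0.7,0,0,0,0,-0.5,0,0,0,0,-0.2,0,0,0,0,-0.1,0,0,0,0,0,0,0,0,0,0,0,0,0,0,0,0,0,0,0,0,0,0,0,0,0,0])

```text
clock: 16.85
position: [0.5498, -0.0297, 0.0654]
ee_rot: [0.0, -0.038, 0.999, 0.0]
contact_force: [-0.6, 0.8, -0.8]
width: 0.0441
```

carry_out(moves=[0,0,0,-0.1,0,0,0,0,0,0,0,0,0,0,0,58,0,0,0,0,62,0,0,0,0,75,0,0,0,0,75,0,0,0,0,75,0,0,0,0,75,0,0,0,0,75,0,0,0,0])

```text
clock: 17.85
position: [0.5497, -0.0297, 0.0643]
ee_rot: [-0.0, -0.038, 0.999, 0.0]
contact_force: [0.3, -0.2, 0.1]
width: 0.064
```

carry_out(moves=[75,0,0,1,0,75,0,0,2,0,75,0,0,3,0,75,0,0,3,0,75,-2,-4,0,0,75,-2,-4,0,0,75,-2,-4,0,0,75,0,0,0,0,75,0,0,0,0,75,0,0,0,0])

```text
clock: 18.85
position: [0.4902, -0.1492, 0.1548]
ee_rot: [0.0, -0.038, 0.999, 0.0]
contact_force: [1.0, 0.8, -0.6]
width: 0.064
```

```bash
python3 -c "
from h import *
s=st(); im=snap('side','s9'); t=snap('top','t9')
cv2.imwrite('pics/c9.png',np.hstack([cv2.resize(im[150:270,240:376],(400,353),interpolation=2),cv2.resize(t[160:256,290:399],(400,353),interpolation=2)]))"
```

```text
t 18.85 pos mm [ 490.2 -149.2  154.8] yaw 94.38 F [ 1.   0.8 -0.6] w 64.0
```

View pics/c9.png

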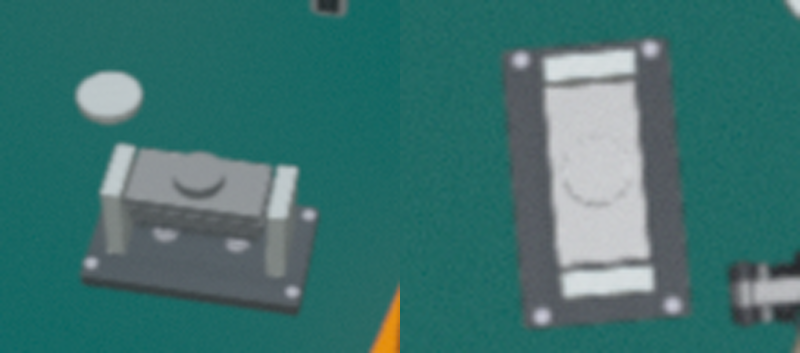

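Both views show the cover squarely stacked with its boss up, centred between the cheeks. That was my 12th picture, so I rely on numbers from here. I shut the fingers and return above the boss.

carry_out(moves=[0,2,4,0,0,0,2,4,0,0,0,2,4,0,0,0,0,0,0,0,0,0,0,0,0,0,0,0,-2,0,0,0,0,-2,0,0,0,0,-1.5,0,0,0,0,-0.5,0,0,0,0,0,0], squeeze=30)

```text
clock: 19.95
position: [0.5489, -0.0303, 0.0937]
ee_rot: [-0.001, -0.038, 0.999, 0.0]
contact_force: [-0.4, 0.4, 0.7]
width: 0.0002
```

carry_out(moves=[0,0,0,0,0,0,0,0,0,0,0,0,0,-0.2,0,0,0,0,-0.2,0,0,0,0,-0.2,0,0,0,0,-0.2,0,0,0,0,0,0,0,0,0,0,0,0,0,0,0,0,0,0,0,0,0])

```text
clock: 20.95
position: [0.5498, -0.0297, 0.0864]
ee_rot: [0.0, -0.038, 0.999, 0.0]
contact_force: [-0.2, 0.1, -0.1]
width: -0.0002
```

```bash
python3 -c "
from h import *
st()"
```

```text
t 20.95 pos mm [549.8 -29.7  86.4] yaw 94.37 F [-0.2  0.1 -0.1] w -0.2
```

carry_out(moves=[0,0,0,-0.2,0,0,0,0,-0.1,0,0,0,0,-0.1,0,0,0,0,-0.1,0,0,0,0,0,0,0,0,0,0,0,0,0,0,0,0,0,0,0,0,0,0,0,0,0,0,0,0,0,0,0])

```text
clock: 21.95
position: [0.5497, -0.0297, 0.0814]
ee_rot: [-0.0, -0.038, 0.999, 0.0]
contact_force: [-1.7, -0.1, 5.2]
width: 0.0
```

carry_out(moves=[0,0,0,-0.1,0,0,0,0,-0.1,0,0,0,0,-0.1,0,0,0,0,-0.1,0,0,0,0,-0.1,0,0,0,0,-0.1,0,0,0,0,0,0,0,0,0,0,0,0,0,0,0,0,0,0,0,0,0])

```text
clock: 22.95
position: [0.5497, -0.0297, 0.0757]
ee_rot: [0.0, -0.038, 0.999, 0.0]
contact_force: [-1.6, 0.2, 7.4]
width: -0.0004
```

```bash
python3 -c "
from h import *
st()"
```

```text
t 22.95 pos mm [549.7 -29.7  75.7] yaw 94.37 F [-1.6  0.2  7.4] w -0.4
```

Force rises as the sprung nest should. I go the last 3.7 mm to TCP z = 72 mm.

carry_out(moves=[0,0,0,-0.1,0,0,0,0,-0.1,0,0,0,0,-0.1,0,0,0,0,-0.07,0,0,0,0,0,0,0,0,0,0,0,0,0,0,0,0,0,0,0,0,0,0,0,0,0,0,0,0,0,0,0])

```text
clock: 23.95
position: [0.5497, -0.0297, 0.0723]
ee_rot: [0.0, -0.038, 0.999, -0.0]
contact_force: [-2.0, -0.5, 9.2]
width: 0.0003
```

```bash
python3 -c "
from h import *
st(); a=snap('side','s10'); st(); b=cv2.imread('pics/s9.png')
# vertical drop of cover's visible near edge/right corner vs pressed: template shift of two cover strips
for (x0,y0,x1,y1) in ((285,212,300,228),(314,213,330,232)):
    A=cv2.resize(a[y0-8:y1+12,x0-6:x1+6],None,fx=6,fy=6,interpolation=2); B=cv2.resize(b[y0:y1,x0:x1],None,fx=6,fy=6,interpolation=2)
    r=cv2.matchTemplate(A,B,cv2.TM_CCOEFF_NORMED); _,m,_,l=cv2.minMaxLoc(r); print('shift px',np.array(l)/6-[6,8],round(m,3))
u=proj('side',[[.55,-.03,.062],[.55,-.03,.052]]); print('expected 10mm',u[1]-u[0])
"
```

```text
t 23.95 pos mm [549.7 -29.7  72.3] yaw 94.37 F [-2.  -0.5  9.2] w 0.3
t 24.0 pos mm [549.7 -29.7  72.3] yaw 94.37 F [-2.8  0.4  9. ] w 0.2
shift px [-0.33333333  3.33333333] 0.986
shift px [0.  3.5] 0.982
expected 10mm [0.11397801 3.48008028]
```

carry_out(moves=[0,0,0,-0.03,0,0,0,0,0,0,0,0,0,0,0,0,0,0,0,0,0,0,0,0,0,0,0,0,0,0,0,0,0,0,0,0,0,0,0,0,0,0,0,0,0,0,0,0,0,0])

```text
clock: 25.0
position: [0.5497, -0.0297, 0.0721]
ee_rot: [0.0, -0.038, 0.999, 0.0]
contact_force: [-3.2, 0.5, 10.1]
width: 0.0001
```

```bash
python3 -c "
from h import *
st(); print(manip.sign_off())"
```

```text
t 25.0 pos mm [549.7 -29.7  72.1] yaw 94.37 F [-3.2  0.5 10.1] w 0.1
the job is handed in; nothing more can be done
None
```

The back plate is on the nest, the cover is stacked on it with its boss up, and the job was handed in at 25.0 s with the shut fingers still pressing the boss down.

- **Back plate:** its screw holes put it about 1 mm and 0.1° from the jig's measured centre and axis.
- **Cover:** both camera views showed it stacked squarely between the cheeks after I let go of it.
- **Press depth:** the last reading had the fingertips at 72.1 mm, against cheek tops at 72 mm, with 10.1 N upward force. That is inside the expected 9–11 N. Just before the last 0.3 mm nudge, the side camera showed the cover had dropped 3.3–3.5 px, where 3.5 px means 10 mm.

**Small disagreements:**
- A rough outline fit of the placed plate merged with the cheeks, so I dropped it in favour of the screw holes.
- The force reading also shows about 3 N sideways while pressing, but the fingertips held their position.

I had used all 12 picture views before pressing, so the final pressed state was checked by numbers only. I saw no contact with the other things on the bench.

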